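# Find the heating-block insert that passes the pin gauge

### The arm

A 6-joint arm with a two-finger parallel gripper is mounted at the origin on the work surface. World frame = base frame: x ahead of the robot, y to its left, z up, the work surface at z = 0. Lengths are in m, angles in rad, forces in N, time in s.
With the tool pointing down it reaches from about 0.375 to 0.9 m from the base axis. Payload 3.1 kg.
Tool frame: the origin (TCP) lies at the very end of the fingers, on their centre line; the grasp point (between the pads) lies 19 mm behind it (manip.hold_point_z is the distance from the TCP to the grasp point, in m); y points along the fingers, z is the direction in which the jaws open and shut, and the axes are right-handed (so a half turn about y gives the same grasp; the last joint's range is limited). The gripper opens to 85 mm and grips with 20 to 120 N. Pads are 22 mm wide; open, the fingers measure 114 mm over their backs; the gripper's body (76 mm by 85 mm) begins 54 mm behind the grasp point. The pads swing forward as they close: fully open they stand 13 mm farther back than shut.
Start: joints at [-1.387, 0.527, 1.433, -0, 1.181, -0.178], TCP at [0.221, -0.585, 0.231] pointing down, gripper open.
Joint ranges: [-3.08, 3.08], [-0.75, 2.2], [0.22, 2.44], [-1.43, 4.57], [0, 2.65], [-2.85, 2.85]. Speed limits (rad/s): [2.79, 2.79, 3.14, 3.14, 3.14, 3.14].

### API

Orientations are given as a unit quaternion [x, y, z, w].
In Python, from station import manip, eyes, workorder gives the robot as it stands. The module is installed in compiled form; this text tells all that it offers.
- The arm moves only by the shell command python3 -m jog 'ROWS' [OPENING] [FORCE]. ROWS is JSON, a list of rows, each a list of 2 entries, a list of its own where there are three numbers: the shift along the tool's x, y, z in cm, then the turn about the tool's y in rad. A call has 1 to 20 rows; each row is the pose to reach, as a shift and turn from the pose commanded when the call began, along the tool's axes at that moment; what a row does not reach only later rows make up. A row lasts 1/12 s, in which the tool goes at most 41.7 mm and 7.16 degrees, less where a joint would pass 70% of its speed; a pose out of reach is approached as far as the arm can. A call with a gripper value outside its range is refused whole. OPENING is the finger opening in cm, from 0 to 8.54, set as the call begins (- or left out, the last holds). The fingers move at their own pace and stop on an object; FORCE is the grip in N (left out, the last holds). Time passes only in rows, so rows that repeat a pose let the fingers close. It gives the time, the measured TCP pose, the force and the opening at its end, in the units of the state.
- manip.sense(): the state, without advancing time (a new reading comes with each control period).
- eyes.snapshot(name): name is "side" or "top" or "wrist"; returns a dict with "frame" (480x640x3 uint8, red, green, blue), "vfov" (degrees; the focal length in pixels is half the picture's height over the tangent of half this angle, whatever the lens; pixels are square), "cx", "cy" (the principal point, pixels), "k1" (the pictures are not rectified: a ray, as slopes to the right and down, at radius r is drawn at 1 + k1 r^2 times it, then the intrinsics apply), "rvec" (rotation vector, rad) and "tvec" (3), from world to camera coordinates, as OpenCV has them. Camera axes: x right, y down, z forward; pixel columns grow to the right and rows downward; lengths in m; the calibration is good to about 2 mm. A picture is of the moment at which its call begins. There is no depth.
- workorder.sign_off(): hands the job in, once; it reports no verdict.
The state is a dict: "t": time; "q": joint angles; "qd": joint speeds; "tau": joint torques, N m; "tcp_pos": TCP position; "tool_rot": TCP orientation; "force": force on the tool from outside, world axes, zero at the start; "ft_torque": the same for the moment, N m; "finger_gap": opening from 0.0 (shut) to 1.0 (fully open).
Only numpy, scipy, OpenCV 4.12 (cv2) and the standard library are available. Lean on these libraries where they do the work, as an engineer would, in place of code of your own. Each camera call takes 0.05 s, during which the arm holds its last target. There are 200 camera calls.

### The job

Take the pin gauge from its stand and try it gently in the wells of the three heating-block inserts where they stand; only one insert lets the gauge go fully home, down to its collar. With the gauge home in it, slide that insert along the board, without lifting it off, through the open side of the steel three-walled bay until it is wholly inside, and let go, leaving the gauge fully seated in it. The board is springy: never push it down hard towards the end of its travel, and leave the other two inserts and the glassware where they stand.

Things in the scene. Friction and masses are not known exactly. Their poses are not given: they have to be found in the camera images.
- gauge: Upright pin gauge, 0.14 kg, round about z (up). Origin: centre of the pin's lower end. Upwards: steel pin 16 mm dia, 34 mm long, chamfered foot; collar 40 mm dia from 34 to 39 mm; aluminium handle 22 mm dia from 39 to 89 mm. Home in an insert its collar rests on the insert's top, origin 11 mm above the insert's underside; a narrow bore stops it at 23 mm.
- stand: Fixed grey plastic stand for the gauge, 64 x 64 mm, 45 mm tall, with a 21 mm hole through it in which the gauge starts, its collar on the stand's top. Origin: centre of its underside, z up.
- insert_a: Heating-block insert, loose plain aluminium block 50 x 50 mm, 45 mm tall, 0.25 kg, upright on the board. Origin: centre of underside, z up. In its top a 29 mm blind well holds a black sleeve, rim 2 mm below the top; the sleeve's bore is 18.4 mm wide at the mouth in all three inserts and may sit 0.5 mm off the block's centre.
- insert_b: Insert outwardly identical to insert_a, same origin. In one of the three inserts the bore keeps its 18.4 mm to the bottom (40 mm below the top); in the other two it narrows to 13 mm at a square step 22 mm below the block's top. Which is the good one changes from run to run whatever the letter; the gauge tells.
- insert_c: Insert outwardly identical to insert_a, same origin; its bore may be the wide or a narrowed one. The three stand in a row across the board, up to 0.35 rad turned, clear of each other by 15 mm or more; ahead of them (+x), between row and bay, a lane at least 85 mm wide is free for sliding.
- bay: Fixed steel bay: three fences 8 mm thick, 15 mm high, around 84 x 84 mm of the board (no floor, no step). Origin: centre of that area, board-top height. Its x axis points to the back fence (inner face x = +42 mm); side fences have inner faces at y = +-42 mm and reach from x = -50 to +42 mm; the -x side, facing the robot, is open.
- board_mid (a point): Middle of the top face of the grey plastic board, 360 mm (x) by 430 mm (y), top 15 mm above the bench, on which the inserts, the bay and the vial stand; the gauge stand is beside it on the bench.
- board (a joint): How far the board is pressed down on its springy feet (m): 0 at rest, at most 0.008 at its stop; after the first 2 N or so it gives 1 mm per 6 N of push. It only moves straight down and springs back.
- beaker: Glass beaker, 66 mm across, 85 mm tall. Bystander: origin at the centre of its underside, z up. Not to be disturbed.
- vial: Small amber vial, 26 mm across, 50 mm tall. Bystander: origin at the centre of its underside, z up. Not to be disturbed.
- dish: White covered dish, 84 mm across, 12 mm tall. Bystander: origin at the centre of its underside, z up. Not to be disturbed.
- sample_jar: Glass sample jar, 56 mm across, 70 mm tall. Bystander: origin at the centre of its underside, z up. Not to be disturbed.
Not all that is in view belongs to the job. Leave any blue look-alike of the insert_c alone.

How it is judged:
By the outcome, as a careful person would: the job done as asked, in the order asked, and still so for the second after the job is handed in, with the robot touching nothing.
It also fails if it takes over 51 s, if anything falls off the work surface, if the arm or the gripper's body presses on something with over 40 N, if the wrist force passes 120 N, or if a joint passes its speed limit or range.

## Working session

There is one attempt and no reset: what is moved stays moved. The work goes in short steps, Python scripts to look and compute and a shell command to move; the robot and the scene stay as the last step left them, time stands still between calls to the robot, and variables do not carry over. Pictures are saved under pics/ and viewed, about 8 in all and at most 12, crops included, and the job is handed in when it is done.

```bash
mkdir -p pics
cat > h.py <<'E'
import numpy as np, cv2
from scipy.spatial.transform import Rotation as R
from station import manip, eyes, workorder
def snap(n,fn=None):
    s=eyes.snapshot(n)
    if fn: cv2.imwrite('pics/'+fn,s['frame'][:,:,::-1])
    return s
def ray(s,u,v):
    h=s['frame'].shape[0]; f=h/2/np.tan(np.radians(s['vfov'])/2)
    d=np.array([(u-s['cx'])/f,(v-s['cy'])/f]); x=d.copy()
    for _ in range(30): x=d/(1+s['k1']*(x@x))
    M=R.from_rotvec(np.ravel(s['rvec'])).as_matrix()
    return -M.T@np.ravel(s['tvec']), M.T@np.array([x[0],x[1],1])
def onz(s,u,v,z):
    o,d=ray(s,u,v); return o+d*(z-o[2])/d[2]
def proj(s,P):
    h=s['frame'].shape[0]; f=h/2/np.tan(np.radians(s['vfov'])/2)
    M=R.from_rotvec(np.ravel(s['rvec'])).as_matrix()
    c=M@np.array(P)+np.ravel(s['tvec']); x=c[:2]/c[2]; x=x*(1+s['k1']*(x@x))
    return x*f+[s['cx'],s['cy']]
def st():
    s=manip.sense(); m=R.from_quat(s['tool_rot']).as_matrix()
    print('t %.2f tcp'%s['t'],np.round(s['tcp_pos'],4),'F',np.round(s['force'],1),'gap',round(s['finger_gap'],3)); print(np.round(m,3)); return s,m
E
python3 - <<'E'
from h import *
st()
for n in('top','side','wrist'):
    s=snap(n,n+'1.png'); o,d=ray(s,320,240); print(n,s['vfov'],s['k1'],o.round(3),d.round(3))
E
```

```text
t 0.00 tcp [ 0.2211 -0.5838  0.2303] F [ 0.6  0.8 -0. ] gap 1.001
[[-0.935 -0.     0.354]
 [-0.354  0.002 -0.935]
 [-0.    -1.    -0.002]]
top 46.039124586107135 -0.04233421428609926 [0.428 0.015 1.073] [ 0.077  0.014 -0.997]
side 54.92400097079621 0.042032592208066474 [ 0.394 -0.599  0.693] [ 0.149  0.684 -0.714]
wrist 60.55674886942667 -0.010796065829770007 [ 0.297 -0.556  0.372] [-0.285 -0.12  -0.951]
```

View pics/top1.png

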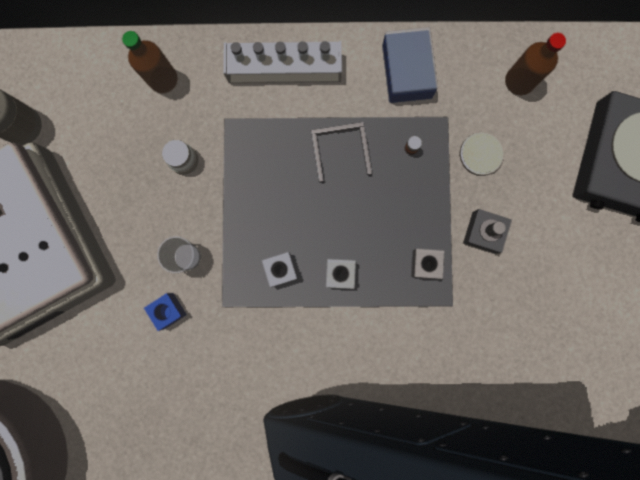

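View pics/side1.png

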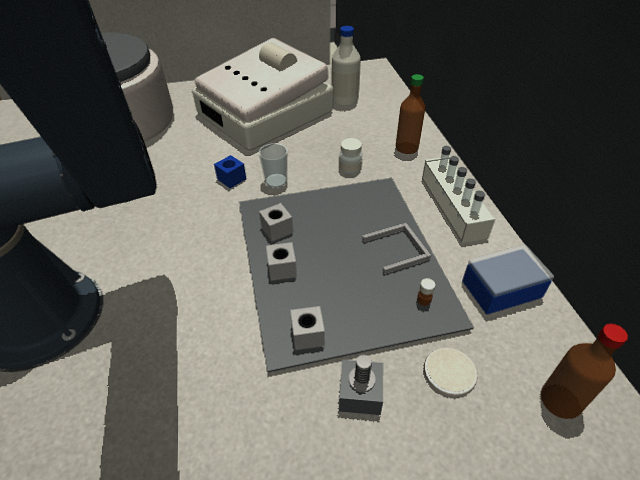

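The top view shows the inserts at (280,270), (341,274) and (429,264), the bay at (342,150) open towards the robot, the gauge in its stand at about (490,230), and the vial at (414,146). The side view agrees. The blue look-alike is at (163,312), well off the board.

```bash
cat > m.py <<'E'
from h import *
t=snap('top'); s=snap('side')
def blob(im,mask,uv,r):
    m=np.zeros(mask.shape,np.uint8); u,v=uv; m[v-r:v+r,u-r:u+r]=mask[v-r:v+r,u-r:u+r]
    cs,_=cv2.findContours(m,cv2.RETR_EXTERNAL,cv2.CHAIN_APPROX_NONE); return max(cs,key=cv2.contourArea)
def zc(s,c,z): return np.array([onz(s,*p[0],z)[:2] for p in c],np.float32)
g=cv2.cvtColor(t['frame'],cv2.COLOR_RGB2GRAY); gs=cv2.cvtColor(s['frame'],cv2.COLOR_RGB2GRAY)
for uv in[(280,270),(341,274),(429,264)]:
    P=zc(t,blob(t,(g>125).astype(np.uint8),uv,24),.060); rr=cv2.minAreaRect(P)
    w=blob(t,(g<60).astype(np.uint8),uv,13); W=zc(t,w,.059)
    print('ins',np.round(rr[0],4),np.round(rr[1],4),rr[2],'well',np.round(cv2.minEnclosingCircle(W)[0],4),cv2.minEnclosingCircle(W)[1])
for uv in[(276,215),(281,255),(307,320)]:
    W=zc(s,blob(s,(gs<60).astype(np.uint8),uv,14),.059); print('side well',np.round(cv2.minEnclosingCircle(W)[0],4),cv2.minEnclosingCircle(W)[1])
P=zc(t,blob(t,(g>125).astype(np.uint8),(342,150),45),.030); rr=cv2.minAreaRect(P); print('bay',rr, np.round(cv2.boxPoints(rr),4).tolist())
for n,uv in dict(tl=(313,132),tr=(364,125),bl=(321,181),br=(370,174)).items(): print(n,onz(t,*uv,.03).round(4))
print('vial',onz(t,414,142,.065).round(3),'board',onz(t,223,306,.015).round(3),onz(t,449,117,.015).round(3))
a=cv2.resize(t['frame'][190:270,450:530],(400,400),interpolation=2); b=cv2.resize(s['frame'][345:425,322:402],(400,400),interpolation=2)
cv2.imwrite('pics/g1.png',np.hstack([a,b])[:,:,::-1])
E
python3 m.py
```

```text
ins [0.4547 0.1042] [0.0495 0.0494] 17.391132354736328 well [0.4548 0.1031] 0.013172971084713936
ins [ 0.4467 -0.0063] [0.0489 0.0494] 86.54037475585938 well [ 0.4466 -0.0068] 0.013217013329267502
ins [ 0.4642 -0.1659] [0.0476 0.048 ] 85.70399475097656 well [ 0.4638 -0.1658] 0.01363281812518835
side well [0.4542 0.1029] 0.013651404529809952
side well [ 0.4455 -0.0074] 0.013757825829088688
side well [ 0.4629 -0.1665] 0.013984407298266888
bay ((0.7545908689498901, -0.011864416301250458), (0.1687215268611908, 0.021489374339580536), 89.52936553955078) [[0.7432000041007996, -0.09610000252723694], [0.7645999789237976, -0.09629999846220016], [0.765999972820282, 0.07240000367164612], [0.7444999814033508, 0.07259999960660934]]
tl [0.7133 0.0422 0.03  ]
tr [ 0.7261 -0.0542  0.03  ]
bl [0.6195 0.0274 0.03  ]
br [ 0.6321 -0.0643  0.03  ]
vial [ 0.684 -0.142  0.065] board [0.387 0.212 0.015] [ 0.745 -0.218  0.015]
```

View pics/g1.png

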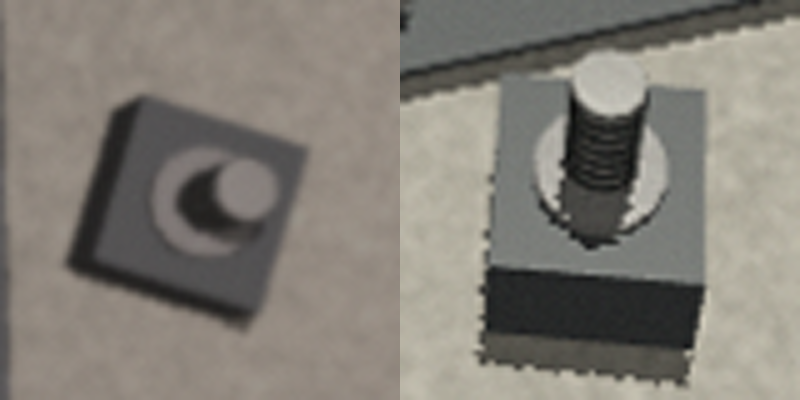

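Crop: the handle top is centred at about (498.8,227.7) in the top view and (363.8,361.2) in the side view, and the collar lies on the stand.

```bash
cat > m2.py <<'E'
from h import *
t=snap('top'); s=snap('side'); g=cv2.cvtColor(t['frame'],cv2.COLOR_RGB2GRAY)
for a,(u,v) in((t,(498.8,227.7)),(s,(363.8,361.2))): print('handle',onz(a,u,v,.100).round(4))
o1,d1=ray(t,498.8,227.7);o2,d2=ray(s,363.8,361.2)
k=np.linalg.lstsq(np.c_[d1,-d2],o2-o1,rcond=None)[0]; print('tri',(o1+k[0]*d1).round(4),(o2+k[1]*d2).round(4))
W=g[116:190,305:378]; print(np.percentile(W,[5,50,90,95,99]))
m=(W>100).astype(np.uint8); n,l,stt,_=cv2.connectedComponentsWithStats(m); i=1+stt[1:,4].argmax()
v,u=np.where(l==i); P=np.array([onz(t,a+305,b+116,.030)[:2] for a,b in zip(u,v)],np.float32)
r=cv2.minAreaRect(P); print('bay',r)
G=manip.sense()['tcp_pos'];
E
python3 m2.py
```

```text
handle [ 0.5232 -0.2806  0.1   ]
handle [ 0.5236 -0.2817  0.1   ]
tri [ 0.5233 -0.281   0.0987] [ 0.5239 -0.2811  0.0988]
[ 81.  91. 117. 130. 138.]
bay ((0.6766669750213623, -0.009269680827856064), (0.10057065635919571, 0.10240772366523743), 8.491631507873535)
```

```bash
python3 -m jog '[[[-3,0.5,-1.4],0],[[-6.5,1,-3],0],[[-10,1.6,-4.5],0],[[-13.5,2.2,-6],0],[[-17,2.8,-7.6],0],[[-20.5,3.4,-9.2],0],[[-24,4,-10.8],0],[[-27.5,4.5,-12.4],0],[[-31,5,-14],0],[[-34,5,-15.4],0],[[-37,5,-16.7],0],[[-39,5,-17.6],0],[[-39,5,-17.6],0],[[-39,5,-17.6],0]]' 8.5 40
python3 - <<'E'
from h import *
s,m=st(); d=np.array([.5234,-.2812,.059])-s['tcp_pos']; print('need cm',(m.T@d*100).round(2))
snap('wrist','w1.png')
E
```

```text
t: 1.52
tcp_pos: [0.5243, -0.2809, 0.1813]
tool_rot: [0.128, -0.695, 0.695, -0.128]
force: [0.9, -0.5, 0.2]
finger_gap: 0.994
t 1.52 tcp [ 0.5243 -0.2809  0.1813] F [ 0.9 -0.5  0.2] gap 0.994
[[-0.934 -0.     0.357]
 [-0.357 -0.    -0.934]
 [ 0.    -1.     0.   ]]
need cm [ 9.000e-02  1.223e+01 -1.000e-02]
```

View pics/w1.png

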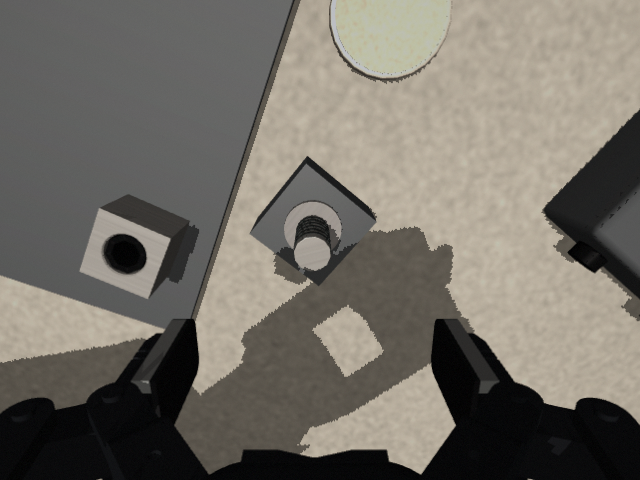

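The wrist view shows the handle top at (312,253), centred between the fingers (x≈315), with the right-hand insert at (125,253). I'll descend.

```bash
python3 - <<'E'
from h import *
s=snap('wrist'); print(onz(s,312,253,.1).round(4), onz(s,125,254,.058).round(4))
E
python3 -m jog '[[[0.1,1.5,0],0],[[0.1,3.5,0],0],[[0.1,5.5,0],0],[[0.1,7.5,0],0],[[0.1,9,0],0],[[0.1,10.5,0],0],[[0.1,11.5,0],0],[[0.1,12.2,0],0],[[0.1,12.2,0],0],[[0.1,12.2,0],0]]' 8.5 40; python3 -m jog '[[[0,0,0],0],[[0,0,0],0],[[0,0,0],0],[[0,0,0],0],[[0,0,0],0],[[0,0,0],0],[[0,0,0],0],[[0,0,0],0],[[0,0,0],0],[[0,0,0],0],[[0,0,0],0],[[0,0,0],0]]' 1.8 40
```

```text
[ 0.5235 -0.2805  0.1   ] [ 0.463  -0.1659  0.058 ]
t: 2.45
tcp_pos: [0.5226, -0.2828, 0.0594]
tool_rot: [0.127, -0.696, 0.696, -0.127]
force: [0.2, -0.6, 1.2]
finger_gap: 0.998
t: 3.45
tcp_pos: [0.5229, -0.282, 0.0598]
tool_rot: [-0.127, 0.696, -0.696, 0.127]
force: [-1.6, 1.8, 6.0]
finger_gap: 0.248
```

```bash
python3 -m jog '[[[0,-1,0],0],[[0,-2.5,0],0],[[0,-4.5,0],0],[[0,-6,0],0],[[0,-7,0],0],[[0.2,-7,-1.5],0],[[0.5,-7,-4],0],[[0.9,-7,-7],0],[[1.2,-7,-10],0],[[1.4,-7,-12],0],[[1.5,-7,-13],0],[[1.5,-7,-13],0],[[1.5,-7,-13],0],[[1.5,-7,-13],0]]'
python3 - <<'E'
from h import *
s,m=st(); d=np.array([.463,-.1665,.112])-s['tcp_pos']; print('need cm',(m.T@d*100).round(2))
a=snap('side','s2.png'); p=proj(a,s['tcp_pos']-[0,0,.03]).astype(int); print(p)
u,v=p; c=a['frame'][max(v-60,0):v+60,u-60:u+60]; cv2.imwrite('pics/s2c.png',cv2.resize(c,(600,600),interpolation=2)[:,:,::-1])
E
```

```text
t: 4.62
tcp_pos: [0.4644, -0.1677, 0.1296]
tool_rot: [0.126, -0.695, 0.696, -0.128]
force: [-0.1, -0.3, -0.5]
finger_gap: 0.246
t 4.62 tcp [ 0.4644 -0.1677  0.1296] F [-0.1 -0.3 -0.5] gap 0.246
[[-0.935  0.003  0.354]
 [-0.354 -0.002 -0.935]
 [-0.002 -1.     0.003]]
need cm [ 0.09  1.76 -0.16]
[306 306]
```

View pics/s2c.png

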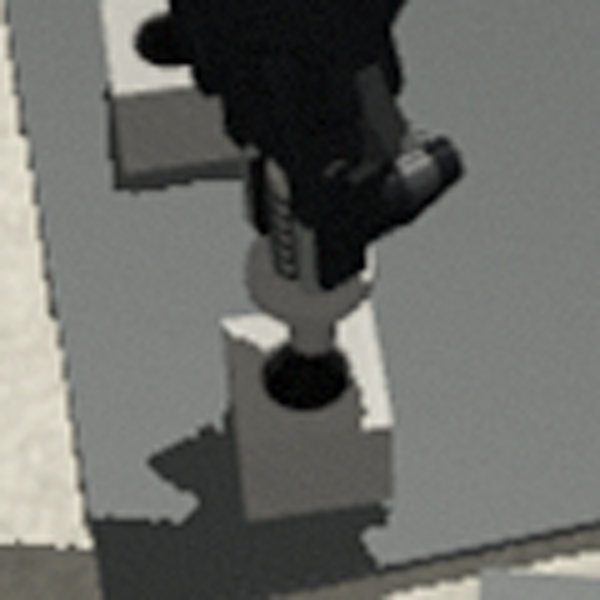

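The gauge hangs upright over the right-hand insert; its pin foot is near the well at about crop (310,370).

```bash
python3 -m jog '[[[0.1,0.6,-0.15],0],[[0.1,1.2,-0.15],0],[[0.1,1.6,-0.15],0],[[0.1,1.8,-0.15],0],[[0.1,2,-0.15],0],[[0.1,2.2,-0.15],0],[[0.1,2.4,-0.15],0],[[0.1,2.5,-0.15],0],[[0.1,2.6,-0.15],0],[[0.1,2.6,-0.15],0],[[0.1,2.6,-0.15],0]]'
```

```text
t: 5.58
tcp_pos: [0.4613, -0.1649, 0.1034]
tool_rot: [0.127, -0.696, 0.696, -0.127]
force: [-1.2, 0.4, -1.4]
finger_gap: 0.247
```

```bash
python3 -m jog '[[[0,0.2,0],0],[[0,0.4,0],0],[[0,0.6,0],0],[[0,0.8,0],0],[[0,1,0],0],[[0,1.2,0],0],[[0,1.2,0],0],[[0,1.2,0],0]]'; python3 -m jog '[[[0,0.1,0],0],[[0,0.2,0],0],[[0,0.3,0],0],[[0,0.4,0],0],[[0,0.5,0],0],[[0,0.5,0],0]]'
```

```text
t: 6.25
tcp_pos: [0.4612, -0.1649, 0.0911]
tool_rot: [-0.127, 0.696, -0.695, 0.127]
force: [-0.4, 0.4, -0.4]
finger_gap: 0.251
t: 6.75
tcp_pos: [0.4612, -0.1648, 0.0861]
tool_rot: [-0.127, 0.696, -0.695, 0.127]
force: [-0.8, 0.6, -1.4]
finger_gap: 0.245
```

```bash
python3 -m jog '[[[0,0.1,0],0],[[0,0.2,0],0],[[0,0.3,0],0],[[0,0.3,0],0]]'
```

```text
t: 7.08
tcp_pos: [0.4611, -0.1648, 0.0831]
tool_rot: [-0.127, 0.696, -0.695, 0.127]
force: [0.1, -0.2, -1.4]
finger_gap: 0.247
```

```bash
python3 -m jog '[[[0,0.1,0],0],[[0,0.2,0],0],[[0,0.3,0],0],[[0,0.4,0],0],[[0,0.4,0],0]]';  python3 -m jog '[[[0,0.1,0],0],[[0,0.2,0],0],[[0,0.3,0],0],[[0,0.3,0],0]]'
```

```text
t: 7.5
tcp_pos: [0.4611, -0.1648, 0.0791]
tool_rot: [-0.127, 0.696, -0.695, 0.127]
force: [-0.2, 0.5, -1.0]
finger_gap: 0.246
t: 7.83
tcp_pos: [0.4612, -0.1648, 0.0761]
tool_rot: [-0.127, 0.696, -0.695, 0.127]
force: [0.0, 0.1, -1.3]
finger_gap: 0.245
```

```bash
python3 -m jog '[[[0,0.05,0],0],[[0,0.1,0],0],[[0,0.1,0],0]]'; python3 -m jog '[[[0,0.05,0],0],[[0,0.1,0],0],[[0,0.1,0],0]]';  python3 - <<'E'
from h import *
s,m=st(); print(m.T@(np.array([.6755,-.0095,s['tcp_pos'][2]])-s['tcp_pos'])*100)
a=snap('side'); u,v=proj(a,s['tcp_pos']-[0,0,.03]).astype(int)
cv2.imwrite('pics/s3c.png',cv2.resize(a['frame'][v-60:v+60,u-60:u+60],(600,600),interpolation=2)[:,:,::-1])
E
```

```text
t: 8.08
tcp_pos: [0.4612, -0.1649, 0.0753]
tool_rot: [-0.127, 0.696, -0.696, 0.127]
force: [0.7, -0.0, -2.3]
finger_gap: 0.245
t: 8.33
tcp_pos: [0.4613, -0.1649, 0.0746]
tool_rot: [0.127, -0.695, 0.696, -0.127]
force: [-0.2, -0.2, 2.9]
finger_gap: 0.247
t 8.33 tcp [ 0.4613 -0.1649  0.0746] F [-0.2 -0.2  2.9] gap 0.247
[[-0.935  0.     0.354]
 [-0.354 -0.    -0.935]
 [-0.    -1.     0.   ]]
[-2.55318874e+01  2.54920818e-03 -6.95533631e+00]
```

View pics/s3c.png

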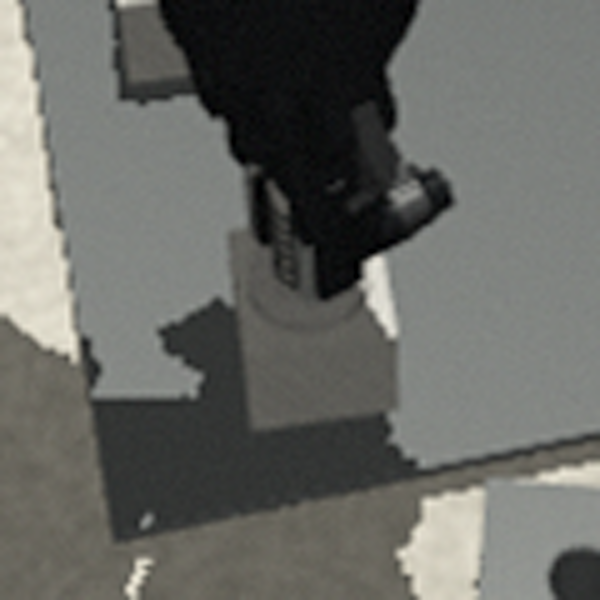

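The collar sits flush on the insert top at crop (305,300). The gauge went in the full depth (pin foot about 26 mm up, against 38 mm for a narrow bore), so the right-hand insert is the good one. I'll slide it through the lane in stages.

```bash
python3 -m jog '[[[-0.2,0,-0.05],0],[[-0.6,0,-0.15],0],[[-1.2,0,-0.3],0],[[-2,0,-0.5],0],[[-2.8,0,-0.7],0],[[-3.6,0,-0.9],0],[[-4.4,0,-1.1],0],[[-5.2,0,-1.3],0],[[-6,0,-1.5],0],[[-6.8,0,-1.7],0],[[-7.6,0,-1.9],0],[[-8.4,0,-2.1],0],[[-9.2,0,-2.3],0],[[-10,0,-2.5],0],[[-10.6,0,-2.65],0],[[-11,0,-2.75],0],[[-11.1,0,-2.75],0],[[-11.1,0,-2.75],0]]'
python3 - <<'E'
from h import *
s,m=st()
for p in([.565,-.027],[.674,-.0085]): print(m.T@(np.r_[p,s['tcp_pos'][2]]-s['tcp_pos'])*100)
a=snap('side'); cv2.imwrite('pics/s4.png',a['frame'][130:430,180:580,::-1])
E
```

```text
t: 9.88
tcp_pos: [0.5543, -0.0997, 0.0744]
tool_rot: [-0.129, 0.696, -0.695, 0.127]
force: [-4.5, -3.1, 5.5]
finger_gap: 0.249
t 9.88 tcp [ 0.5543 -0.0997  0.0744] F [-4.5 -3.1  5.5] gap 0.249
[[-0.935 -0.003  0.355]
 [-0.355 -0.    -0.935]
 [ 0.003 -1.    -0.001]]
[-3.58491570e+00 -5.16928489e-03 -6.41611792e+00]
[-14.43112097  -0.03896887  -4.27341197]
```

View pics/s4.png

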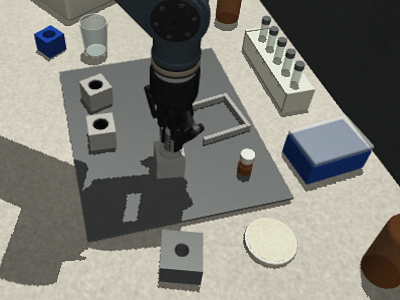

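The insert slides upright with the gauge in it (crop (170,155)), with the others untouched. I'll carry on to the bay mouth, then inside.

```bash
python3 -m jog '[[[-0.1,0,-0.2],0],[[-0.3,0,-0.6],0],[[-0.7,0,-1.2],0],[[-1.1,0,-1.9],0],[[-1.5,0,-2.6],0],[[-1.9,0,-3.3],0],[[-2.3,0,-4],0],[[-2.7,0,-4.7],0],[[-3,0,-5.4],0],[[-3.3,0,-6],0],[[-3.5,0,-6.3],0],[[-3.6,0,-6.4],0],[[-3.6,0,-6.4],0]]'
python3 - <<'E'
from h import *
s,m=st()
for p in([.565,-.027],[.674,-.0085]): print(m.T@(np.r_[p,s['tcp_pos'][2]]-s['tcp_pos'])*100)
E
```

```text
t: 11.02
tcp_pos: [0.5661, -0.0266, 0.0744]
tool_rot: [-0.128, 0.696, -0.695, 0.127]
force: [-0.9, -3.3, 5.1]
finger_gap: 0.245
t 11.02 tcp [ 0.5661 -0.0266  0.0744] F [-0.9 -3.3  5.1] gap 0.245
[[-0.935 -0.001  0.354]
 [-0.354  0.    -0.935]
 [ 0.    -1.    -0.001]]
[ 1.20196419e-01  4.82915491e-05 -6.72058926e-03]
[-1.07281459e+01 -5.26456499e-03  2.12540081e+00]
```

```bash
python3 -m jog '[[[-0.2,0,0.05],0],[[-0.6,0,0.1],0],[[-1.2,0,0.25],0],[[-1.9,0,0.4],0],[[-2.6,0,0.5],0],[[-3.3,0,0.65],0],[[-4,0,0.8],0],[[-4.7,0,0.95],0],[[-5.3,0,1.05],0],[[-5.3,0,1.05],0]]'; python3 -m jog '[[[-0.4,0,0.1],0],[[-1,0,0.2],0],[[-1.6,0,0.3],0],[[-2.2,0,0.45],0],[[-2.8,0,0.55],0],[[-3.4,0,0.7],0],[[-4,0,0.8],0],[[-4.6,0,0.9],0],[[-5.1,0,1],0],[[-5.4,0,1.05],0],[[-5.4,0,1.05],0]]'
python3 - <<'E'
from h import *
st()
a=snap('side'); b=snap('top'); u,v=310,230; c=a['frame'][190:310,330:490]; d=b['frame'][100:200,280:400]
cv2.imwrite('pics/s5.png',np.hstack([cv2.resize(c,(400,300),interpolation=2),cv2.resize(d,(360,300),interpolation=2)])[:,:,::-1])
E
```

```text
t: 11.85
tcp_pos: [0.6136, -0.0165, 0.0737]
tool_rot: [-0.132, 0.698, -0.693, 0.122]
force: [-10.3, -0.8, 11.0]
finger_gap: 0.247
t: 12.77
tcp_pos: [0.6688, -0.0081, 0.0743]
tool_rot: [-0.132, 0.697, -0.694, 0.123]
force: [-8.7, -3.0, 11.9]
finger_gap: 0.248
t 12.77 tcp [ 0.6688 -0.0081  0.0743] F [-8.7 -3.  11.9] gap 0.248
[[-0.935 -0.013  0.354]
 [-0.354  0.002 -0.935]
 [ 0.011 -1.    -0.007]]
```

View pics/s5.png

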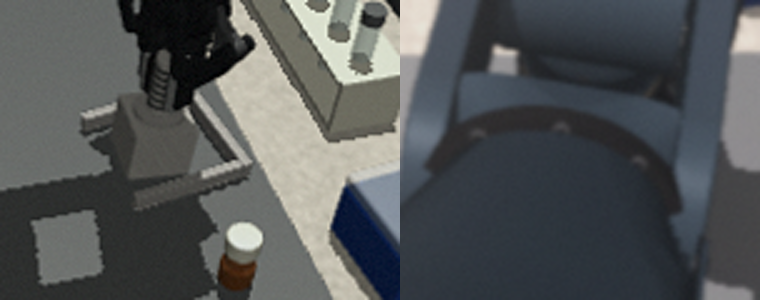

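The block stands inside the bay between the fences (side crop (155,140)), with the vial untouched. I'll go 6 mm deeper with the pressure eased, then release.

```bash
python3 -m jog '[[[0,-0.04,0],0],[[-0.3,-0.04,0.05],0],[[-0.6,-0.04,0.1],0],[[-0.6,-0.04,0.1],0],[[-0.5,-0.04,0.1],0],[[-0.5,-0.04,0.1],0],[[-0.5,-0.04,0.1],0]]'; python3 -m jog '[[[0,0,0],0],[[0,0,0],0],[[0,0,0],0],[[0,0,0],0],[[0,0,0],0],[[0,0,0],0],[[0,0,0],0],[[0,0,0],0]]' 5
python3 - <<'E'
from h import *
st()
E
```

```text
t: 13.45
tcp_pos: [0.6742, -0.0071, 0.0745]
tool_rot: [-0.131, 0.697, -0.694, 0.124]
force: [-8.2, -1.1, 10.7]
finger_gap: 0.245
t: 14.12
tcp_pos: [0.6789, -0.0082, 0.0746]
tool_rot: [-0.127, 0.696, -0.696, 0.127]
force: [1.1, 0.0, -0.9]
finger_gap: 0.587
t 14.12 tcp [ 0.6789 -0.0082  0.0746] F [ 1.1  0.  -0.9] gap 0.587
[[-0.935 -0.     0.354]
 [-0.354  0.    -0.935]
 [-0.    -1.    -0.   ]]
```

```bash
python3 -m jog '[[[0,-0.5,0],0],[[0,-1.5,0],0],[[0,-3,0],0],[[0,-5,0],0],[[0,-7,0],0],[[0,-9,0],0],[[0,-11,0],0],[[2,-13,2],0],[[5,-13,5],0],[[8,-13,8],0],[[11,-13,11],0],[[14,-13,14],0],[[16,-13,17],0],[[18,-13,20],0],[[18,-13,23],0],[[18,-13,26],0],[[18,-13,28],0],[[18,-13,28],0],[[18,-13,28],0]]'
python3 - <<'E'
from h import *
st()
a=snap('side'); b=snap('top','t6.png'); c=a['frame'][150:350,230:490]; d=b['frame'][100:310,215:455]
cv2.imwrite('pics/s6.png',np.hstack([cv2.resize(c,(390,300),interpolation=2),cv2.resize(d,(343,300),interpolation=2)])[:,:,::-1])
E
```

```text
t: 15.7
tcp_pos: [0.6096, -0.3349, 0.2054]
tool_rot: [0.126, -0.696, 0.696, -0.127]
force: [0.2, 0.5, 0.2]
finger_gap: 0.586
t 15.70 tcp [ 0.6096 -0.3349  0.2054] F [0.2 0.5 0.2] gap 0.586
[[-0.936  0.001  0.352]
 [-0.352 -0.    -0.936]
 [-0.001 -1.     0.   ]]
```

View pics/s6.png

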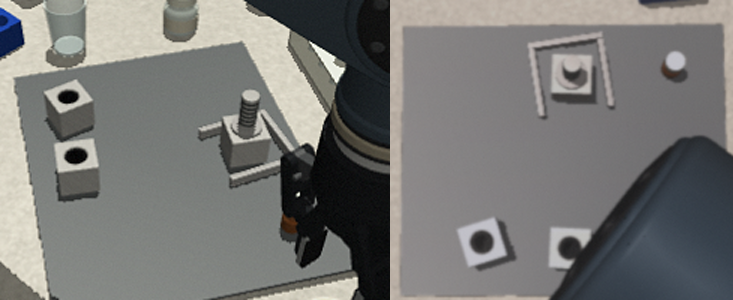

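The insert stands wholly inside the fences, upright, with the gauge in it and its collar on top. The vial (673,65 in the crop) and the other inserts are in place. I'll check the numbers.

Run:
```python
from h import *
t=snap('top'); a=snap('side')
o1,d1=ray(t,344.4,148.0)
o2,d2=ray(a,230+250/1.5,150+96/1.5)
k=np.linalg.lstsq(np.c_[d1,-d2],o2-o1,rcond=None)[0]; print('handle top',(o1+k[0]*d1).round(4),(o2+k[1]*d2).round(4))
g=cv2.cvtColor(t['frame'],cv2.COLOR_RGB2GRAY); m=(g>115).astype(np.uint8); W=m[136:172,322:365]
n,l,s_,_=cv2.connectedComponentsWithStats(W); i=1+s_[1:,4].argmax(); v,u=np.where(l==i)
P=np.array([onz(t,x+322,y+136,.06)[:2] for x,y in zip(u,v)],np.float32); r=cv2.minAreaRect(P); print(r)
y=np.radians(8.5); c,s=np.cos(y),np.sin(y); B=(cv2.boxPoints(r)-[.6767,-.0093])@np.array([[c,-s],[s,c]]); print('corners in bay mm',(B*1e3).round(1).tolist())
```

```text
handle top [ 0.661  -0.0142  0.1165] [ 0.6657 -0.0152  0.1176]
((0.6647641062736511, -0.009680531919002533), (0.0694275051355362, 0.06511713564395905), 89.75750732421875)
corners in bay mm [[-49.3, -28.0], [15.0, -37.9], [25.6, 30.7], [-38.8, 40.6]]
```

The blob mask leaked and those hand picks are coarse, so I'll look closer.

Run:
```python
from h import *
t=snap('top'); a=snap('side')
c=a['frame'][195:285,355:445]; d=t['frame'][115:190,305:380]
cv2.imwrite('pics/s7.png',np.hstack([cv2.resize(c,(400,400),interpolation=2),cv2.resize(d,(400,400),interpolation=2)])[:,:,::-1])
```

```text
(no output)
```

View pics/s7.png

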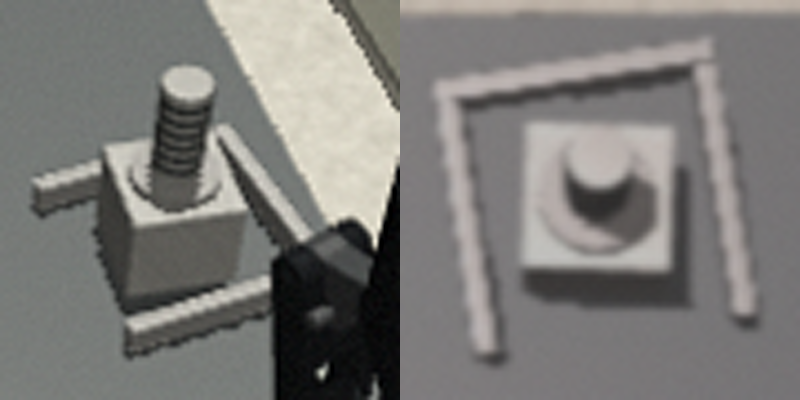

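Collar flush on the insert, and all insert edges inside the fences. Top crop: block corners (527,122), (673,125), (668,270), (524,268); side-fence ends (487,355) and (745,315).

Run:
```python
from h import *
t=snap('top'); a=snap('side')
T=lambda x,y,z: onz(t,(x-400+.5)/5.333-.5+305,(y+.5)/5.333-.5+115,z)
o1,d1=ray(t,342.1,144.8); o2,d2=ray(a,396.9,213.3)
k=np.linalg.lstsq(np.c_[d1,-d2],o2-o1,rcond=None)[0]; print('handle top',(o1+k[0]*d1).round(4),(o2+k[1]*d2).round(4))
C=np.array([T(x,y,.06) for x,y in[(527,122),(673,125),(668,270),(524,268)]])[:,:2]; print('block',C.mean(0).round(4),np.linalg.norm(C-np.roll(C,1,0),axis=1).round(4))
f=[T(*p,.03)[:2] for p in[(435,90),(713,45),(486,360),(745,323)]]   # outer back corners, front ends
print(np.round(f,4).tolist()); y=np.arctan2(*(np.array([1,1])*[ -(f[1]-f[0])[0]*-1,-(f[1]-f[0])[1]])); c,s=np.cos(y),np.sin(y)
ctr=(f[0]+f[1])/2-.05*np.array([c,s]); print('bay',ctr,y,'corners in bay mm',((C-ctr)@np.array([[c,-s],[s,c]])*1e3).round(1).tolist())
```

```text
handle top [ 0.6672 -0.0103  0.1145] [ 0.6682 -0.0106  0.1147]
block [ 0.6685 -0.011 ] [0.051  0.0501 0.0506 0.0491]
[[0.7143, 0.0456], [0.7299, -0.0529], [0.6174, 0.028], [0.63, -0.0629]]
bay [ 0.67273602 -0.01141952] 0.15659223106424955 corners in bay mm [[25.5, 20.9], [16.2, -28.3], [-33.3, -18.3], [-24.7, 30.1]]
```

```bash
python3 -c "
from station import workorder,manip
print(manip.sense()['t']); workorder.sign_off()"
```

```text
16.1
the job is handed in; nothing more can be done
```

The job is done and handed in at 16.1 s. The gauge is home in the wide-bore insert, and that insert stands inside the bay with the robot clear of everything.

- **Finding the insert:** I took the gauge from its stand and tried the right-hand insert (y ≈ -0.166) first. It went fully home there, with the pin foot about 26 mm above the bench and light contact. The other two inserts were not tried or touched.
- **Sliding:** I slid it through the lane into the bay without lifting it. The push on the board stayed at about 12 N or less in the readings taken after each move, which is under 2 mm of its 8 mm travel.
- **Gauge seating:** The handle top measures 114.6 mm high, against 115 mm expected when seated.
- **Insert in the bay:** All four block corners are inside, with x from -33 to +26 mm and y from -28 to +30 mm, against limits of ±42 mm.
- **Bystanders:** The vial and the two other inserts look to be where they started. The beaker was last in view in place, at the edge of the late side crop. I did not look at the dish and the jar again at the end, but the arm went nowhere near the jar and passed well above the dish.
- **Checks that disagreed:**
  - One automatic blob measurement leaked onto the fences, and the hand picks made with it were coarse. I repeated both from a close-up.
  - The two estimates of the bay centre differ by about 4 mm; the insert is inside by either one.

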